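# Empty a tray of used tubes into the discard bin with room

## Task

Tip the four used tubes from the scoop tray into whichever discard bin still has room, and set the empty tray back down flat on the bench. Shut the lid of the bin that is full and leave the lid of the other one standing open, without disturbing the other things on the bench.

Things in the scene. Friction and masses are not known exactly. Their poses are not given: they have to be found in the camera images.
- bin_a: yellow plastic discard bin, fixed: square open box, 190 x 190 mm outside, walls and floor 4 mm, rim 110 mm above the bench. Origin: centre of its underside; +x points to its hinge side (away from the bench's middle), z up. One bin is full, the other nearly empty; which is which changes.
- bin_b: the other bin, exactly like bin_a (on the other side of the bench), same frame.
- lid_a (a joint): flip lid of bin_a: panel 190 x 190 x 6 mm plus a 20 mm thumb tab at its free edge, hinged along the bin's +x rim (95 mm from the bin's centre, 110 mm above the bench). Value: rad, 0 = shut flat on the rim, 1.57 = upright, 1.9 = stop; it starts at 1.2 to 1.55. Stiff hinge (0.3 N m): stays where left; about 3 N at the free edge moves it.
- lid_b (a joint): flip lid of bin_b: panel 190 x 190 x 6 mm plus a 20 mm thumb tab at its free edge, hinged along the bin's +x rim (95 mm from the bin's centre, 110 mm above the bench). Value: rad, 0 = shut flat on the rim, 1.57 = upright, 1.9 = stop; it starts at 1.2 to 1.55. Stiff hinge (0.3 N m): stays where left; about 3 N at the free edge moves it.
- lid_a_edge (a point): middle of the free edge of bin_a's lid, on its outer face, the one that is uppermost when shut (190 mm from the hinge).
- lid_b_edge (a point): the same point on bin_b's lid.
- few: the two used tubes lying on the floor of the bin that still has room (they do not move). Origin: at the middle of that bin's floor, whichever bin it is.
- brimful: the load of used tubes that fills the other bin to 6 mm below its rim (it does not move, and does not hinder the lid). Origin: at the middle of that bin's floor.
- tray: stainless scoop tray, about 0.3 kg empty. Flat floor 160 x 146 mm inside, 4 mm thick; walls 38 mm high at the back and two sides; in front (+x) a 40 mm pouring lip, open at its end, rising at 11.5 degrees. Origin: underside of the flat floor, at its middle; +x towards the lip, z up.
- tray_grip (a point): middle of the tray's handle: a flat upright steel bar behind the back wall, 12 mm thick (along the tray's x), 22 mm high, 100 mm long (along y), at x = -124 mm, z = 31 mm in the tray's frame. The gap to the back wall is 36 mm, and 80 mm wide between the bar's end arms. Axes as the tray's.
- tray_lip (a point): middle of the edge of the pouring lip: 120 mm in front of the tray's origin, 12 mm above the underside. Axes as the tray's.
- tube0_mid (a point): middle of a used 50 mL tube lying across the tray: 117 mm long, body 29 mm thick, screw cap 34 mm, about 30 g; x along the tube towards the cap. It rolls.
- tube1_mid (a point): the same for another tube.
- tube2_mid (a point): the same for another tube.
- tube3_mid (a point): the same for another tube.
- tip_box: bystander, not to be disturbed: pipette-tip box with lid, 122 x 82 x 78 mm, origin at the middle of its underside.
- tube_rack: bystander, not to be disturbed: rack of standing tubes, 90 x 190 x 120 mm, origin at the middle of its underside.
- pipette: bystander, not to be disturbed: black pipette lying down, 235 x 30 x 30 mm, origin at the middle of its underside. It lies beyond the tray's lip.
- wash_bottle: bystander, not to be disturbed: round white bottle, 68 x 68 x 170 mm, origin at the middle of its underside.
- timer: bystander, not to be disturbed: small bench timer, 70 x 65 x 18 mm, origin at the middle of its underside.
- reagent_bottle: bystander, not to be disturbed: round glass jar, 76 x 76 x 150 mm, origin at the middle of its underside.
- microtube_rack: bystander, not to be disturbed: low microtube rack, 90 x 200 x 39 mm, origin at the middle of its underside.
There are look-alikes about, which are no part of the job. Leave any black or yellow look-alike of the part that bears tube3_mid alone.

How it is judged (in metres and radians):
On the way:
1. the tray is tipped (more than 23 degrees) with its lip over the bin that has room (angle between tray's own z axis and vertical above 0.4 rad and ((horizontal distance between few and bin_a below 0.03 m and horizontal distance between tray_lip and bin_a below 0.13 m) or (horizontal distance between few and bin_b below 0.03 m and horizontal distance between tray_lip and bin_b below 0.13 m))), for 0.2 s.
At the end, for the whole second after the job is handed in: All four tubes lie inside the bin that had room, below its rim; the empty tray lies still and flat on the bench (within 12 mm, under 4.5 degrees of tilt); the full bin's lid is shut (below 0.06 rad); the lid of the bin with room stands open (above 0.9 rad) (((horizontal distance between few and bin_a below 0.03 m and value of joint lid_b below 0.06 rad and value of joint lid_a above 0.9 rad and (x of tube0_mid in the frame of bin_a between -0.091 and 0.091 m and y of tube0_mid in the frame of bin_a between -0.091 and 0.091 m and z of tube0_mid in the frame of bin_a between 0 and 0.11 m) and (x of tube1_mid in the frame of bin_a between -0.091 and 0.091 m and y of tube1_mid in the frame of bin_a between -0.091 and 0.091 m and z of tube1_mid in the frame of bin_a between 0 and 0.11 m) and (x of tube2_mid in the frame of bin_a between -0.091 and 0.091 m and y of tube2_mid in the frame of bin_a between -0.091 and 0.091 m and z of tube2_mid in the frame of bin_a between 0 and 0.11 m) and (x of tube3_mid in the frame of bin_a between -0.091 and 0.091 m and y of tube3_mid in the frame of bin_a between -0.091 and 0.091 m and z of tube3_mid in the frame of bin_a between 0 and 0.11 m)) or (horizontal distance between few and bin_b below 0.03 m and value of joint lid_a below 0.06 rad and value of joint lid_b above 0.9 rad and (x of tube0_mid in the frame of bin_b between -0.091 and 0.091 m and y of tube0_mid in the frame of bin_b between -0.091 and 0.091 m and z of tube0_mid in the frame of bin_b between 0 and 0.11 m) and (x of tube1_mid in the frame of bin_b between -0.091 and 0.091 m and y of tube1_mid in the frame of bin_b between -0.091 and 0.091 m and z of tube1_mid in the frame of bin_b between 0 and 0.11 m) and (x of tube2_mid in the frame of bin_b between -0.091 and 0.091 m and y of tube2_mid in the frame of bin_b between -0.091 and 0.091 m and z of tube2_mid in the frame of bin_b between 0 and 0.11 m) and (x of tube3_mid in the frame of bin_b between -0.091 and 0.091 m and y of tube3_mid in the frame of bin_b between -0.091 and 0.091 m and z of tube3_mid in the frame of bin_b between 0 and 0.11 m))) and angle between tray's own z axis and vertical below 0.08 rad and height (world z) of tray between -0.01 and 0.012 m and linear speed of tray below 0.02 m/s); the robot touches nothing.
It fails at once if another thing on the bench is moved by more than 40 mm (distance of any of tip_box, tube_rack, pipette, wash_bottle, timer, reagent_bottle, microtube_rack from where it was at the start of the episode above 0.04 m).
It also fails if it takes over 67 s, if anything falls off the work surface, if the arm or the gripper's body presses on something with over 40 N, if the wrist force passes 120 N, or if a joint passes its speed limit or range.

## Robot

A 6-joint arm with a two-finger parallel gripper is mounted at the origin on the work surface. World frame = base frame: x ahead of the robot, y to its left, z up, the work surface at z = 0. Lengths are in mm, angles in rad, forces in N, time in s.
With the tool pointing down it reaches from about 300 to 775 mm from the base axis. Payload 14.6 kg.
Tool frame: the origin (TCP) lies at the very end of the fingers, on their centre line; the grasp point (between the pads) lies 19 mm behind it (manip.grip_point_offset is the distance from the TCP to the grasp point, in mm); z points along the fingers, y is the line along which they close (so a half turn about z gives the same grasp; the last joint's range is limited). The gripper opens to 94 mm and grips with 3 to 60 N. Pads are 16 mm wide; open, the fingers measure 119 mm over their backs; the gripper's body (75 mm by 177 mm) begins 78 mm behind the grasp point.
Start: joints at [-1.345, 0.3, 1.521, -0, 1.321, -0.067], TCP at [158.742, -526.584, 205.446] pointing down, gripper open.
Joint ranges: [-3.03, 3.03], [-0.79, 2.21], [0.23, 2.52], [-1.04, 4.18], [0, 3.07], [-2.55, 2.55]. Speed limits (rad/s): [2.22, 2.22, 2.57, 3.14, 3.14, 3.14].

## Interface

Orientations are given as [roll, pitch, yaw] about the fixed x, y, z axes, in that order (R = Rz(yaw) Ry(pitch) Rx(roll)).
In Python, from cell import telemetry, eyes, manip gives the robot as it stands.
- The arm moves only by the tool play_rows, never from a script. Its arguments are lists of equal length, an entry for each row: "translation": the shift along the world's x, y, z in m, a list of three; "yaw": the turn about the world's z in rad. A call has 1 to 12 rows; each row is the pose to reach, as a shift and turn from the pose commanded when the call began; what a row does not reach only later rows make up. A row lasts 1/8 s, in which the tool goes at most 62.5 mm and 10.7 degrees, less where a joint would pass 70% of its speed; a pose out of reach is approached as far as the arm can. A call with a gripper value outside its range is refused whole. "hand" is the opening, from 0 (shut) to 1 (fully open), set as the call begins (left out, the last holds). The fingers move at their own pace and stop on an object; "force" is the grip in N (left out, the last holds). Time passes only in rows, so rows that repeat a pose let the fingers close. It gives the time, the measured TCP pose, the force, the opening and the grip force at its end, in the units of the state.
- telemetry.read_state(): the state, without advancing time (a new reading comes with each control period).
- eyes.camera(name): name is "side" or "top"; returns a dict with "pixels" (384x512x3 uint8, red, green, blue), "fx", "fy", "cx", "cy" (pixels), "dist_coeffs" ([k1, k2, p1, p2, k3] as OpenCV has them; the pictures are not rectified), "cam_to_world" (4x4, takes a point from camera to world coordinates). Camera axes: x right, y up, looking along -z (the intrinsics and any distortion apply to the point x, -y, -z); pixel columns grow to the right and rows downward; lengths in mm; the calibration is good to about 2 mm. A picture is of the moment at which its call begins. There is no depth.
- manip.sign_off(): hands the job in; it is judged then, once.
The state is a dict: "clock": time; "joints": joint angles; "qd": joint speeds; "effort": joint torques, N m; "eef_pos": TCP position; "eef_rot": TCP orientation; "wrist_force": force on the tool from outside, world axes, zero at the start; "moment": the same for the moment, N m; "finger_gap": finger opening in mm; "finger_force": force on a finger pad.
Only numpy, scipy, OpenCV 4.12 (cv2) and the standard library are available. Lean on these libraries where they do the work, as an engineer would, in place of code of your own. Each camera call takes 0.05 s, during which the arm holds its last target. There are 200 camera calls.

## Working session

There is one attempt and no reset: what is moved stays moved. The work goes in short steps, Python scripts to look and compute and a tool call to move; the robot and the scene stay as the last step left them, time stands still between calls to the robot, and variables do not carry over. Pictures are saved under pics/ and viewed, at most 11 in all, crops included, and the job is handed in when it is done.

Besides the shell and the picture viewer there is one more tool, called after "Request:" in YAML: its name, and indented under it one key for each argument. play_rows: Moves the arm, as the interface text tells. Its arguments: {"type":"object","properties":{"translation":{"type":"array","items":{"type":"array","items":{"type":"number"}}},"yaw":{"type":"array","items":{"type":"number"}},"hand":{"type":"number"},"force":{"type":"number"}},"required":["translation","yaw"]}

```bash
ls; mkdir -p pics
cat > h.py <<'E'
import numpy as np, cv2
from cell import telemetry, eyes, manip
def cam(n,save=None):
    c=eyes.camera(n); c['pixels']=np.array(c['pixels'])
    if save: cv2.imwrite('pics/'+save,c['pixels'][:,:,::-1])
    return c
def ray(c,uv):
    K=np.array([[c['fx'],0,c['cx']],[0,c['fy'],c['cy']],[0,0,1]],float)
    p=cv2.undistortPoints(np.array(uv,float).reshape(-1,1,2),K,np.array(c['dist_coeffs'],float)).reshape(-1,2)
    T=np.array(c['cam_to_world']); d=np.c_[p[:,0],-p[:,1],-np.ones(len(p))]@T[:3,:3].T
    return T[:3,3],d
def onz(c,uv,z):
    o,d=ray(c,uv); z=np.broadcast_to(np.asarray(z,float),(len(d),)); return o+d*((z-o[2])/d[:,2])[:,None]
E
python3 - <<'E'
from h import *
import pickle
C={n:cam(n) for n in('top','side')}
pickle.dump(C,open('c0.pkl','wb'))
for n,c in C.items(): cv2.imwrite(f'pics/{n}0.png',cv2.resize(c['pixels'][:,:,::-1],(800,600),interpolation=cv2.INTER_CUBIC)); print(n,np.round(c['cam_to_world'],2).tolist(),c['fx'])
print(telemetry.read_state())
E
```

```text
pics
top [[0.01, 0.99, -0.13, 380.48], [-1.0, 0.0, -0.01, -47.09], [-0.01, 0.13, 0.99, 1191.78], [0.0, 0.0, 0.0, 1.0]] 394.61583636873553
side [[-0.75, 0.44, -0.49, -203.73], [-0.66, -0.52, 0.54, 783.12], [-0.02, 0.73, 0.69, 1153.64], [0.0, 0.0, 0.0, 1.0]] 497.37248152524614
{'clock': 0.1, 'joints': array([-1.34463196e+00,  3.00391713e-01,  1.52152813e+00, -5.31741514e-06,
        1.32071332e+00, -6.66111677e-02]), 'qd': array([-0.00042819,  0.00029289, -0.00205079,  0.00016722, -0.00036332,
       -0.00176059]), 'effort': array([ 9.91699417e-04, -5.32642615e+01, -3.53283834e+01,  7.09692668e-02,
        2.34675634e-02, -5.52034885e-05]), 'eef_pos': array([ 158.67121091, -526.36097188,  204.95228003]), 'eef_rot': array([-3.14055411e+00, -6.41188361e-05,  2.92776821e-01]), 'wrist_force': array([-0.00471551, -0.54544895, -0.20318874]), 'moment': array([-0.01686802, -0.01051791, -0.0347518 ]), 'finger_force': 0.0, 'finger_gap': 93.78896413443445}
```

View pics/top0.png

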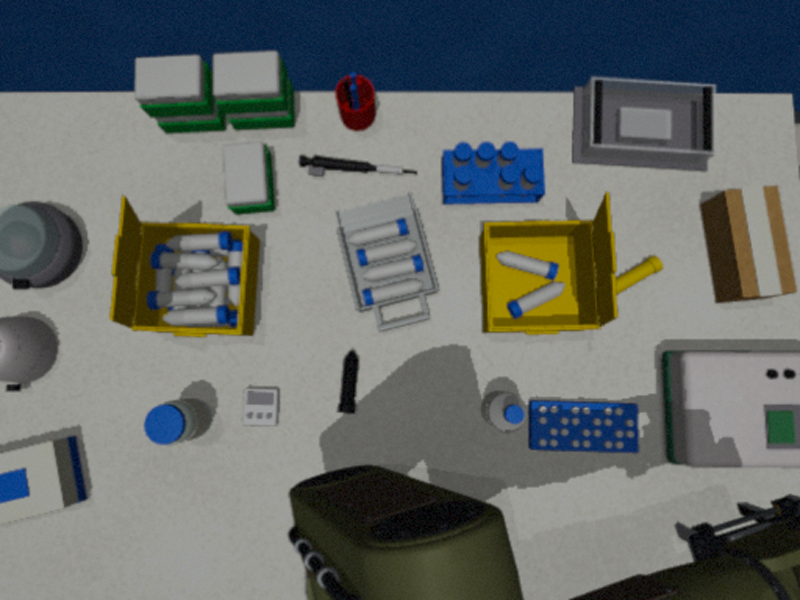

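View pics/side0.png

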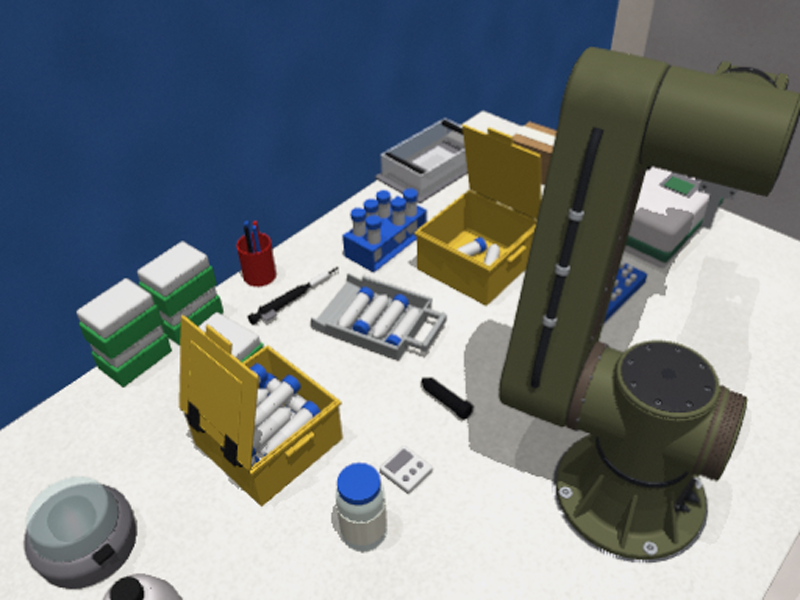

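Full bin is the left one (top view 190,280), the bin with room is the right one (545,275). The tray with the four white tubes is at (390,260), its handle at (403,312). Things that could be mistaken for these are the grey bin (650,120), the black tube (348,380), the yellow tube (640,275) and the tubes in the blue rack (490,170). I choose the stainless tray with the white tubes and will check it in a crop.

Run:
```python
from h import *
import pickle
C=pickle.load(open('c0.pkl','rb')); c=C['top']
im=c['pixels'][:,:,::-1]
cv2.imwrite('pics/crop.png',cv2.resize(im[115:220,205:310],(798,600),interpolation=cv2.INTER_CUBIC)) # scale 7.6 x,5.71 y
s=1/1.5625
def P(l,z): return np.round(onz(c,(np.array(l)+.5)*s-.5,z)[:,:2]).astype(int).tolist()
print('R bin',P([(482,222),(484,332),(616,330),(596,221)],110))
print('L bin',P([(137,222),(258,224),(250,335),(112,325)],110))
print('handle',P([(378,325),(429,318),(403,310)],42))
print('tray top rim',P([(336,212),(411,195)],20))
print('lid free edge top: R',P([(609,195),(617,322)],300),'L',P([(122,198),(112,325)],300))
hsv=cv2.cvtColor(im,cv2.COLOR_BGR2HSV)
m=cv2.inRange(hsv,(20,120,60),(34,255,255))
for k in cv2.findContours(m,cv2.RETR_EXTERNAL,cv2.CHAIN_APPROX_SIMPLE)[0]:
    if cv2.contourArea(k)>800: print(cv2.approxPolyDP(k,2,True).reshape(-1,2).tolist())
```

```text
R bin [[648, -196], [450, -196], [455, -428], [650, -401]]
L bin [[646, 427], [642, 207], [443, 214], [459, 460]]
handle [[467, -8], [480, -103], [495, -55]]
tray top rim [[689, 77], [723, -70]]
lid free edge top: R [[643, -359], [453, -363]] L [[636, 368], [445, 371]]
[[310, 142], [307, 152], [310, 212], [356, 213], [382, 210], [387, 206], [383, 205], [381, 199], [383, 176], [379, 165], [380, 141]]
[[88, 141], [91, 152], [85, 180], [87, 195], [81, 208], [85, 211], [124, 215], [161, 213], [163, 185], [163, 188], [158, 190], [164, 179], [165, 153], [158, 144]]
```

View pics/crop.png

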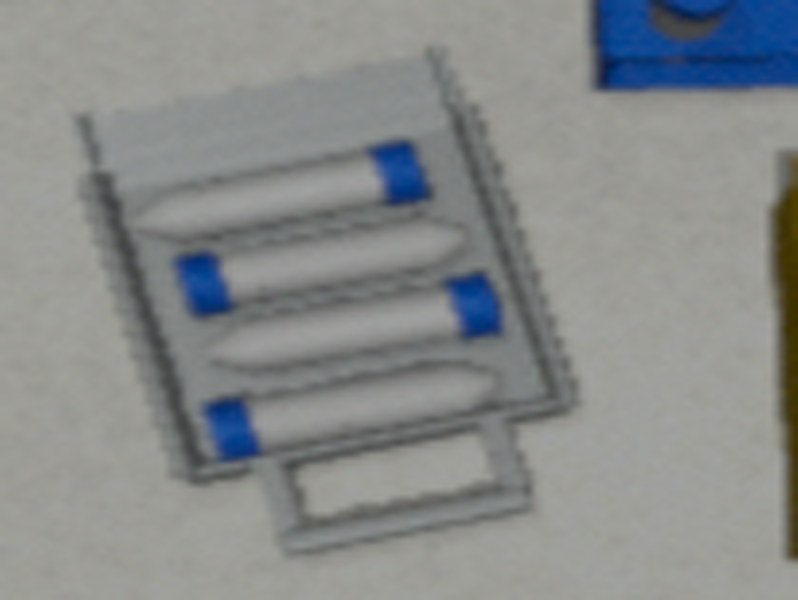

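The crop confirms the stainless tray with four white blue-capped tubes. The handle bar's centre is at crop (407,517), and the lip is at the top-left.

Run:
```python
from h import *
import pickle
C=pickle.load(open('c0.pkl','rb')); c=C['top']
def Q(l,z): return onz(c,np.array(l)/np.array([7.6,5.714])+[205,115]-.5,z)[:,:2]
b=Q([(287,540),(528,499)],42); l=Q([(80,118),(435,50)],25); w=Q([(192,472),(572,400)],42)
for n,a in(('bar',b),('lip',l),('back',w)):
    d=a[1]-a[0]; print(n,a.round(),a.mean(0).round(1),'yaw',np.arctan2(d[0],-d[1]).round(3),np.linalg.norm(d).round())
d=l.mean(0)-b.mean(0);print('axis yaw',np.arctan2(d[1],d[0]),np.linalg.norm(d))
m=np.array([[307,152],[310,212]]);print(onz(c,m,110).round())
m=np.array([[165,153],[161,213]]);print(onz(c,m,110).round())
# side check of bar centre (800px picks)
s=C['side'];print(onz(s,(np.array([(442,318),(411,352),(427,335)])+.5)/1.5625-.5,42).round())
```

```text
bar [[ 463.  -10.]
 [ 485. -102.]] [473.9 -56. ] yaw 0.228 95.0
lip [[688.  76.]
 [726. -66.]] [707.3   4.6] yaw 0.26 147.0
back [[ 498.   27.]
 [ 536. -119.]] [516.8 -46.1] yaw 0.253 151.0
axis yaw 0.25411925649564676 241.13399959659694
[[ 619. -192.  110.]
 [ 451. -198.  110.]]
[[614. 206. 110.]
 [446. 211. 110.]]
[[480. -87.  42.]
 [467.  23.  42.]
 [472. -32.  42.]]
```

Request:
play_rows:
  translation:
    - [0.02, 0.03, 0.02]
    - [0.05, 0.075, 0.03]
    - [0.08, 0.12, 0.03]
    - [0.11, 0.165, 0.03]
    - [0.14, 0.21, 0.03]
    - [0.17, 0.255, 0.03]
    - [0.2, 0.3, 0.03]
    - [0.23, 0.345, 0.02]
    - [0.26, 0.39, 0]
    - [0.29, 0.43, -0.03]
    - [0.315, 0.47, -0.06]
    - [0.315, 0.47, -0.09]
  yaw: [0.1, 0.25, 0.4, 0.55, 0.7, 0.85, 1.0, 1.15, 1.3, 1.45, 1.53, 1.53]
  hand: 0.4

```text
clock: 1.6
eef_pos: [474.5, -54.2, 114.1]
eef_rot: [-3.141, -0.0, 1.827]
wrist_force: [-0.5, -0.7, 0.7]
finger_gap: 37.7
finger_force: 0.0
```

Run:
```python
from h import *
s=telemetry.read_state();print(s['clock'],s['eef_pos'],s['eef_rot'],s['joints'].round(2))
a=cam('top')['pixels'][100:228,190:318]; b=cam('side')['pixels'][130:258,170:298]
cv2.imwrite('pics/p1.png',cv2.resize(np.hstack([a,b])[:,:,::-1],(800,400),interpolation=cv2.INTER_CUBIC))
```

```text
1.6 [474.47170783 -54.24372509 114.0863115 ] [-3.14122378e+00 -4.10679262e-04  1.82746587e+00] [-0.19  0.24  1.82  0.    1.08 -0.45]
```

View pics/p1.png

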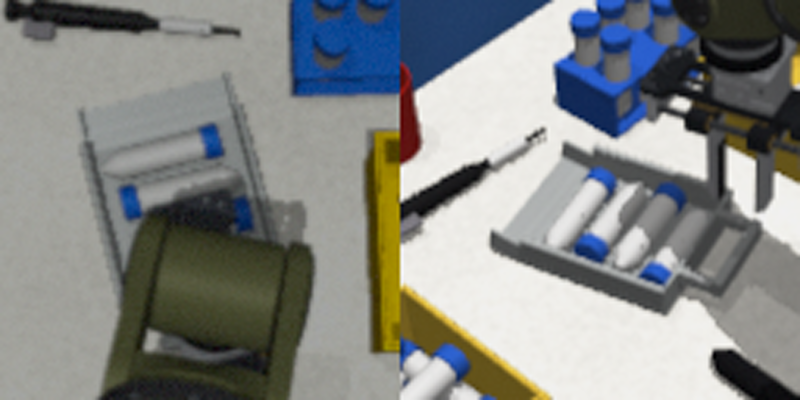

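Run:
```python
from h import *
c=cam('side')
f=lambda l:np.array(l)/3.125+[170-128,130]-.5
print(onz(c,f([(720,205),(763,207)]),114).round(), onz(c,f([(757,226),(708,288),(700,276)]),42).round(),onz(c,f([(668,308),(495,236),(568,146)]),[0,0,30]).round())
```

```text
[[482. -37. 114.]
 [449. -62. 114.]] [[482. -95.  42.]
 [464.   2.  42.]
 [480.  -5.  42.]] [[502.  19.   0.]
 [707.  60.   0.]
 [722. -68.  30.]]
```

The crops show the open fingers straddling the handle bar. The side view puts the bar at (473,-50), which agrees with the top view. I'll go down, grip, and check the load.

Request:
play_rows:
  translation:
    - [0, -0.001, -0.025]
    - [0, -0.001, -0.055]
    - [0, -0.001, -0.085]
    - [0, -0.001, -0.1]
    - [0, -0.001, -0.102]
    - [0, -0.001, -0.102]
  yaw: [0, 0, 0, 0, 0, 0]

```text
clock: 2.5
eef_pos: [474.4, -57.8, 14.5]
eef_rot: [3.14, 0.001, 1.823]
wrist_force: [0.4, 0.9, 0.4]
finger_gap: 37.8
finger_force: 0.0
```

Request:
play_rows:
  translation:
    - [0, 0, 0]
    - [0, 0, 0]
    - [0, 0, 0]
    - [0, 0, 0]
    - [0, 0, 0]
    - [0, 0, 0.005]
    - [0, 0, 0.015]
    - [0, 0, 0.025]
    - [0, 0, 0.035]
    - [0, 0, 0.04]
  yaw: [0, 0, 0, 0, 0, 0, 0, 0, 0, 0]
  hand: 0
  force: 60

```text
clock: 3.75
eef_pos: [473.9, -57.6, 54.3]
eef_rot: [3.141, 0.0, 1.823]
wrist_force: [-0.3, -0.2, -5.2]
finger_gap: 11.6
finger_force: 60.0
```

Run:
```python
from h import *
a=cam('side')['pixels'][100:292,150:406]
cv2.imwrite('pics/p2.png',cv2.resize(a[:,:,::-1],(800,600),interpolation=cv2.INTER_CUBIC))
s=telemetry.read_state();print(s['moment'],s['wrist_force'])
```

```text
[-0.13794559  0.38340752 -0.02486635] [ 1.10821997 -0.35998257 -4.08923948]
```

View pics/p2.png

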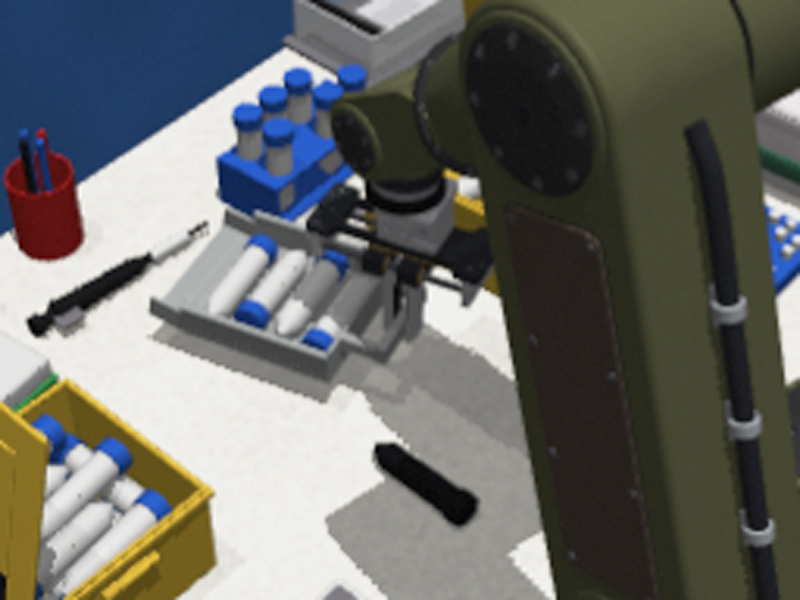

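The tray is lifted level with all four tubes still in it. Next I'll raise it, then turn it to face the bin with room (−y).

Request:
play_rows:
  translation:
    - [0, 0, 0.015]
    - [0, 0, 0.04]
    - [0, 0, 0.065]
    - [0, 0, 0.09]
    - [0, 0.005, 0.11]
    - [0.005, 0.01, 0.118]
    - [0.01, 0.015, 0.12]
    - [0.015, 0.02, 0.12]
    - [0.02, 0.025, 0.12]
    - [0.025, 0.03, 0.12]
    - [0.03, 0.035, 0.12]
    - [0.035, 0.04, 0.12]
  yaw: [0, 0, 0, 0, -0.05, -0.13, -0.25, -0.38, -0.51, -0.64, -0.77, -0.9]

```text
clock: 5.3
eef_pos: [508.7, -17.3, 174.0]
eef_rot: [-3.141, -0.0, 0.918]
wrist_force: [-0.2, -0.1, -4.8]
finger_gap: 11.8
finger_force: 60.0
```

Request:
play_rows:
  translation:
    - [0.005, 0.003, 0]
    - [0.01, 0.006, 0]
    - [0.015, 0.009, 0]
    - [0.02, 0.012, 0]
    - [0.025, 0.015, 0]
    - [0.03, 0.018, 0]
    - [0.035, 0.018, 0]
    - [0.04, 0.018, 0]
    - [0.041, 0.018, 0]
    - [0.041, 0.018, 0]
  yaw: [-0.13, -0.26, -0.39, -0.52, -0.65, -0.77, -0.86, -0.91, -0.923, -0.923]

```text
clock: 6.55
eef_pos: [549.7, 0.5, 173.7]
eef_rot: [-3.141, -0.0, 0.001]
wrist_force: [-0.7, -0.7, -4.9]
finger_gap: 11.3
finger_force: 60.0
```

Run:
```python
from h import *
t=cam('top')['pixels'][110:260,200:400];a=cam('side')['pixels'][60:210,200:400]
cv2.imwrite('pics/p3.png',cv2.resize(np.vstack([t,a])[:,:,::-1],(400,600),interpolation=cv2.INTER_CUBIC))
s=telemetry.read_state();print(s['moment'],s['wrist_force'],s['eef_pos'],s['eef_rot'])
```

```text
[ 0.6303981   0.0023437  -0.00620561] [-0.5249596   0.4517137  -5.00644837] [5.49578964e+02 4.68065621e-01 1.73576777e+02] [-3.14141322e+00 -2.43400396e-06  5.50360094e-04]
```

View pics/p3.png

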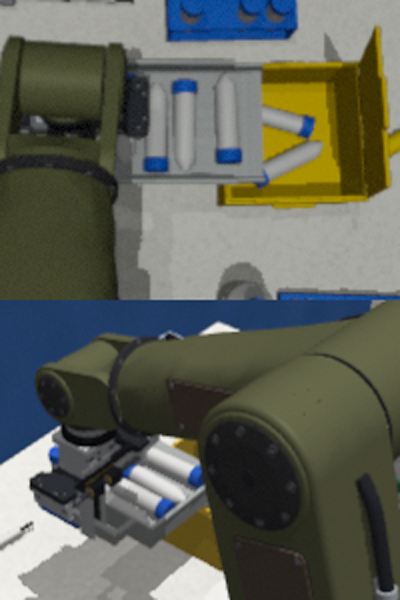

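Run:
```python
from h import *
c=cam('top')
g=lambda l:np.array(l)/2+[200,110]-.5
print(onz(c,g([(262,65),(262,182)]),180).round(),onz(c,g([(222,203),(360,64),(364,205)]),110).round())
```

```text
[[ 630. -244.  180.]
 [ 476. -241.  180.]] [[ 454. -199.  110.]
 [ 650. -396.  110.]
 [ 452. -394.  110.]]
```

Request:
play_rows:
  translation:
    - [-0.001, -0.005, 0]
    - [-0.003, -0.015, 0]
    - [-0.003, -0.025, 0]
    - [-0.003, -0.033, -0.005]
    - [-0.003, -0.035, -0.015]
    - [-0.003, -0.035, -0.027]
    - [-0.003, -0.035, -0.037]
    - [-0.003, -0.035, -0.042]
    - [-0.003, -0.035, -0.042]
  yaw: [0, 0, 0, 0, 0, 0, 0, 0, 0]

```text
clock: 7.82
eef_pos: [546.6, -34.4, 131.1]
eef_rot: [-3.142, 0.001, -0.0]
wrist_force: [1.0, -0.4, -4.5]
finger_gap: 11.2
finger_force: 60.0
```

Request:
play_rows:
  translation:
    - [0, 0, 0]
    - [0, 0, 0]
    - [0, 0, 0.005]
    - [0, 0, 0.015]
    - [0, -0.001, 0.025]
  yaw: [0, 0, 0, 0, 0]
  force: 10

```text
clock: 8.45
eef_pos: [546.9, -35.7, 157.4]
eef_rot: [3.141, -0.001, -0.0]
wrist_force: [-0.1, -1.4, -4.0]
finger_gap: 14.9
finger_force: 10.0
```

Run:
```python
from h import *
t=cam('top')['pixels'][110:230,230:400];a=cam('side')['pixels'][60:180,200:370]
cv2.imwrite('pics/p4.png',cv2.resize(np.vstack([t,a])[:,:,::-1],(425,600),interpolation=cv2.INTER_CUBIC))
s=telemetry.read_state();print(s['moment'],s['wrist_force'],s['eef_pos'],s['eef_rot'])
```

```text
[ 0.4312399  -0.023897    0.03403178] [-0.77738186  1.00532175 -3.75175906] [547.33509026 -35.64837449 158.06760889] [ 3.14150855e+00 -2.36813346e-03 -2.96208156e-04]
```

View pics/p4.png

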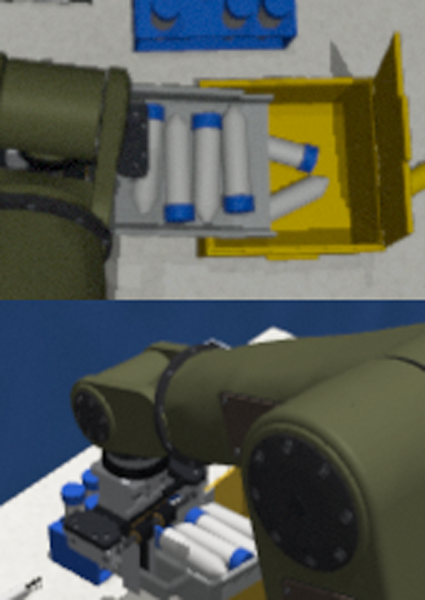

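The tray is pivoting in the grip about the bin's rim (fingers forced open to 14.9 mm), with all four tubes gathered towards the lip. I'll keep raising the handle.

Request:
play_rows:
  translation:
    - [0, -0.002, 0.012]
    - [0, -0.005, 0.025]
    - [0, -0.008, 0.038]
    - [0, -0.013, 0.05]
    - [0, -0.019, 0.062]
    - [0, -0.025, 0.074]
    - [0, -0.03, 0.082]
    - [0, -0.03, 0.085]
    - [0, -0.03, 0.085]
    - [0, -0.03, 0.085]
    - [0, -0.03, 0.085]
  yaw: [0, 0, 0, 0, 0, 0, 0, 0, 0, 0, 0]

```text
clock: 9.93
eef_pos: [546.7, -65.5, 241.2]
eef_rot: [-3.142, 0.0, -0.0]
wrist_force: [-0.5, -0.3, -3.6]
finger_gap: 21.4
finger_force: 10.0
```

Run:
```python
from h import *
t=cam('top')['pixels'][110:230,230:400];a=cam('side')['pixels'][60:180,200:370]
cv2.imwrite('pics/p5.png',cv2.resize(np.vstack([t,a])[:,:,::-1],(425,600),interpolation=cv2.INTER_CUBIC))
s=telemetry.read_state();print(s['moment'],s['wrist_force'],s['eef_pos'],s['finger_gap'])
```

```text
[0.12244344 0.02575348 0.02245514] [ 0.7436978   0.63871376 -3.70328614] [546.6988152  -65.52576059 241.27620531] 21.228772574316423
```

View pics/p5.png

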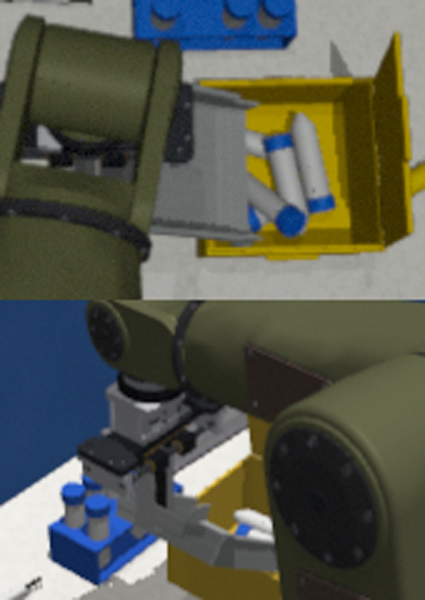

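The tubes have poured: two new ones lie clearly at (285,175) and (310,160) in the crop, others are near the lip, and the visible floor of the tray is bare. A firm grip should square the bar up and level the tray, and I'll back away after that.

Request:
play_rows:
  translation:
    - [0, 0, 0]
    - [0, 0, 0]
    - [0, 0, 0.005]
    - [0, 0, 0.01]
    - [0, 0.01, 0.01]
    - [0, 0.03, 0.01]
    - [0, 0.06, 0.01]
    - [0, 0.09, 0.01]
    - [0, 0.12, 0.01]
    - [0, 0.13, 0.01]
  yaw: [0, 0, 0, 0, 0, 0, 0, 0, 0, 0]
  force: 60

```text
clock: 11.28
eef_pos: [546.4, 66.9, 251.3]
eef_rot: [-3.141, 0.0, 0.002]
wrist_force: [0.6, -0.5, -2.9]
finger_gap: 18.8
finger_force: 60.0
```

Run:
```python
from h import *
t=cam('top')['pixels'][110:260,200:400];a=cam('side')['pixels'][60:210,200:400]
cv2.imwrite('pics/p6.png',cv2.resize(np.hstack([t,a])[:,:,::-1],(800,300),interpolation=cv2.INTER_CUBIC))
s=telemetry.read_state();print(s['moment'],s['wrist_force'],s['eef_pos'],s['finger_gap'])
```

```text
[ 0.29846191  0.08173151 -0.00342753] [-0.56811674 -1.05306518 -4.37459026] [546.54569804  65.65021592 251.32619856] 18.958671593615044
```

View pics/p6.png

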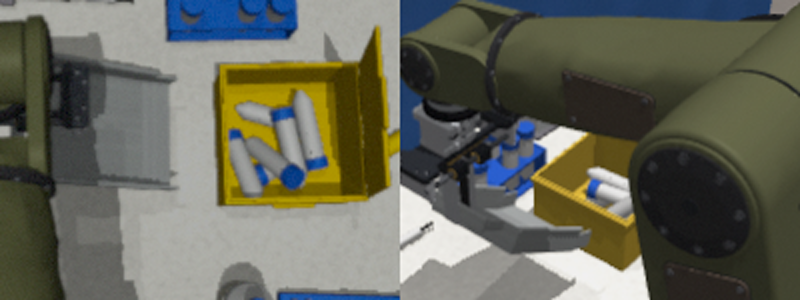

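The bin now shows the two old tubes plus four new ones, and the tray is empty but still drooping about 20°. I'll move it back to clear bench, lower it with a light grip so the bench levels it, then release.

Request:
play_rows:
  translation:
    - [0, 0.005, -0.015]
    - [0, 0.015, -0.04]
    - [0, 0.022, -0.07]
    - [0, 0.024, -0.1]
    - [0, 0.024, -0.125]
    - [0, 0.024, -0.135]
  yaw: [0, 0, 0, 0, 0, 0]

```text
clock: 12.12
eef_pos: [546.1, 88.0, 114.6]
eef_rot: [3.141, 0.002, -0.001]
wrist_force: [0.5, 2.2, 0.8]
finger_gap: 17.5
finger_force: 60.0
```

Request:
play_rows:
  translation:
    - [0, 0, -0.01]
    - [0, 0, -0.025]
    - [0, 0, -0.04]
    - [0, 0, -0.055]
    - [0, 0, -0.07]
    - [0, 0, -0.08]
    - [0, 0, -0.09]
    - [0, 0, -0.097]
    - [0, 0, -0.102]
    - [0, 0, -0.102]
  yaw: [0, 0, 0, 0, 0, 0, 0, 0, 0, 0]
  force: 10

```text
clock: 13.38
eef_pos: [547.9, 89.1, 15.8]
eef_rot: [-3.141, -0.003, 0.0]
wrist_force: [-2.4, 5.6, 12.7]
finger_gap: 12.3
finger_force: 10.0
```

Request:
play_rows:
  translation:
    - [0, 0, 0]
    - [0, 0, 0]
    - [0, 0, 0]
    - [0, 0, 0.02]
    - [0, 0, 0.07]
    - [0, 0, 0.13]
    - [0, 0, 0.19]
    - [0, 0, 0.25]
    - [0, 0, 0.31]
    - [0, 0, 0.34]
    - [0, 0, 0.34]
  yaw: [0, 0, 0, 0, 0, 0, 0, 0, 0, 0, 0]
  hand: 0.38

```text
clock: 14.75
eef_pos: [547.2, 88.4, 356.4]
eef_rot: [-3.141, -0.004, -0.0]
wrist_force: [0.3, -0.5, -0.6]
finger_gap: 35.7
finger_force: 0.0
```

Run:
```python
from h import *
t=cam('top')['pixels'][110:260,40:400];c=cam('side');a=c['pixels'][110:350,70:430]
cv2.imwrite('pics/p7.png',cv2.resize(np.vstack([t,a])[:,:,::-1],(552,598),interpolation=cv2.INTER_CUBIC))
s=telemetry.read_state();print(s['wrist_force'],s['eef_pos'],s['finger_gap'],s['joints'].round(2))
```

```text
[ 0.69501496  0.34651485 -0.55593223] [546.58257844  88.34700718 353.14457678] 35.59862845678655 [ 0.09  0.25  1.25 -0.    1.64  1.67]
```

View pics/p7.png

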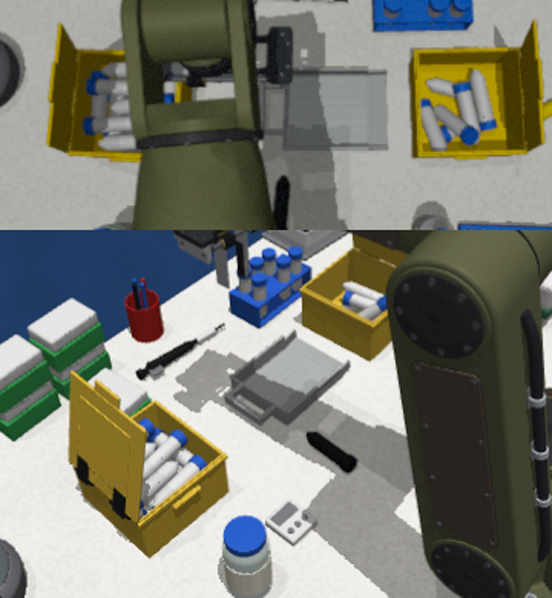

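The tray lies flat and empty on the bench, its handle at (265,110) in the upper crop. The left lid is still upright, so I'll go over and behind it and push it shut.

Request:
play_rows:
  translation:
    - [0, 0.01, 0.01]
    - [0, 0.04, 0.015]
    - [0, 0.075, 0.015]
    - [-0.002, 0.11, 0.015]
    - [-0.004, 0.145, 0.015]
    - [-0.006, 0.18, 0.015]
    - [-0.008, 0.215, 0.015]
    - [-0.01, 0.25, 0.015]
    - [-0.012, 0.285, 0.015]
    - [-0.012, 0.32, 0.015]
    - [-0.012, 0.345, 0.015]
    - [-0.012, 0.352, 0.015]
  yaw: [0.1, 0.24, 0.38, 0.52, 0.66, 0.8, 0.94, 1.08, 1.22, 1.36, 1.5, 1.57]
  hand: 0

```text
clock: 16.35
eef_pos: [534.4, 441.9, 366.4]
eef_rot: [-3.138, 0.002, 1.575]
wrist_force: [-0.1, 0.1, -0.1]
finger_gap: 0.6
finger_force: 0.0
```

Request:
play_rows:
  translation:
    - [0, 0, 0]
    - [0, 0, -0.02]
    - [0, 0, -0.05]
    - [0, 0, -0.08]
    - [0, 0, -0.09]
    - [0, 0, -0.09]
  yaw: [0, 0, 0, 0, 0, 0]

```text
clock: 17.1
eef_pos: [534.8, 440.1, 279.4]
eef_rot: [-3.141, 0.0, 1.569]
wrist_force: [-0.2, 0.2, 0.2]
finger_gap: 0.3
finger_force: 0.0
```

Request:
play_rows:
  translation:
    - [0, -0.015, 0]
    - [0, -0.04, 0]
    - [0, -0.065, -0.004]
    - [0, -0.09, -0.012]
    - [0, -0.12, -0.025]
    - [0, -0.146, -0.045]
    - [0, -0.17, -0.069]
    - [0, -0.187, -0.098]
    - [0, -0.197, -0.128]
    - [0, -0.2, -0.15]
    - [0, -0.2, -0.163]
    - [0, -0.2, -0.168]
  yaw: [0, 0, 0, 0, 0, 0, 0, 0, 0, 0, 0, 0]

```text
clock: 18.6
eef_pos: [535.8, 240.5, 115.6]
eef_rot: [3.138, -0.0, 1.57]
wrist_force: [-22.0, -13.8, 57.0]
finger_gap: 0.4
finger_force: 28.5
```

Request:
play_rows:
  translation:
    - [0, 0, 0]
    - [0, 0, 0]
    - [0, 0, 0.02]
    - [0, 0, 0.06]
    - [0, 0, 0.12]
    - [0, 0, 0.18]
    - [0, -0.02, 0.22]
    - [-0.03, -0.06, 0.22]
    - [-0.06, -0.1, 0.22]
    - [-0.09, -0.14, 0.22]
    - [-0.12, -0.18, 0.22]
    - [-0.12, -0.18, 0.22]
  yaw: [0, 0, 0, 0, 0, 0, 0, 0, 0, 0, 0, 0]

```text
clock: 20.1
eef_pos: [413.9, 59.1, 333.3]
eef_rot: [3.138, -0.0, 1.567]
wrist_force: [0.4, 0.3, 0.3]
finger_gap: 0.6
finger_force: 0.0
```

Run:
```python
from h import *
t=cam('top')['pixels'][100:260,40:440];c=cam('side');a=c['pixels'][70:350,30:430]
cv2.imwrite('pics/p8.png',cv2.resize(np.vstack([t,a])[:,:,::-1],(545,600),interpolation=cv2.INTER_CUBIC))
```

```text
(no output)
```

View pics/p8.png

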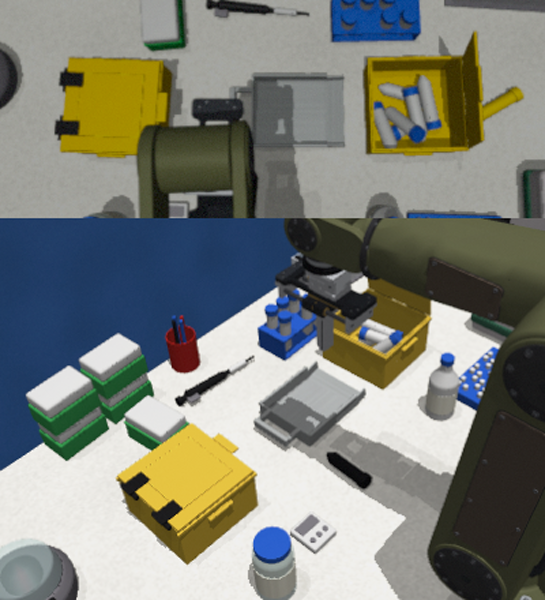

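The full bin's lid is shut and the other stands open with all the tubes inside. The tray is flat and the arm is clear, so I'm handing in.

```bash
python3 -c "
from h import *
print(manip.sign_off())"
```

```text
the job is handed in; nothing more can be done
None
```

I handed the job in at about 20 s on the robot's clock. The last pictures show the four tubes in the right-hand bin with its lid open, the left-hand (full) bin's lid shut, the empty tray flat on the bench and nothing else visibly moved; sign-off returned no verdict.

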